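# Close one sample tube and vent another

### The arm

A 6-joint arm with a two-finger parallel gripper is mounted at the origin on a cart in front of the work surface, level with it; the furniture and walls round the work are solid. World frame = base frame: x ahead of the robot, y to its left, z up, the work surface at z = 0. Lengths are in m, angles in rad, forces in N, time in s.
With the tool pointing down it reaches from about 0.35 to 0.975 m from the base axis. Payload 4.9 kg.
Tool frame: the origin (TCP) lies midway between the tips of the shut fingers; the grasp point (between the pads) lies 19 mm behind it (ctrl.tcp_to_grasp is the distance from the TCP to the grasp point, in m); z points along the fingers, y is the line along which they close (so a half turn about z gives the same grasp; the last joint's range is limited). The gripper opens to 85 mm and grips with 20 to 120 N. Pads are 22 mm wide; open, the fingers measure 114 mm over their backs; the gripper's body (76 mm by 85 mm) begins 54 mm behind the grasp point. The pads swing forward as they close: fully open they stand 13 mm farther back than shut.
Start: joints at [-1.32, 0.053, 1.613, -0, 1.476, -0.119], TCP at [0.226, -0.583, 0.231] pointing down, gripper open.
Joint ranges: [-3.01, 3.01], [-1.01, 2.22], [0.06, 2.58], [-1.02, 4.17], [0.09, 2.62], [-3.14, 3.14]. Speed limits (rad/s): [2.57, 2.57, 3.14, 3.14, 3.14, 3.14].

### API

Orientations are given as a rotation vector (axis times angle).
In Python, from station import ctrl gives the robot as it stands.
- The arm moves only by the tool creep_tool, called after "Request:" as name([rows], argument=value, ...), one row to a line, values as JSON. Schema: {"type":"object","properties":{"plan":{"type":"array","items":{"type":"number"},"minItems":7,"maxItems":140},"clamp_n":{"type":"number"},"only":{"type":"string"},"quiet":{"type":"boolean"},"lines":{"type":"string"}},"required":["plan"],"additionalProperties":false}. plan is one flat list of numbers that holds 1 to 20 rows one after another, with no inner brackets; each row has 7 numbers: the finger opening in m, then dx, dy, dz in normalised numbers (1 is 0.8 m), then a rotation vector rx, ry, rz in fractions of the full range, 1 being 180 degrees; each row is the pose to reach, as a shift and turn from the pose commanded when the call began, along the tool's axes at that moment; what a row does not reach only later rows make up. A row lasts 1/12 s, in which the tool goes at most 0.0417 m and 0.125 rad, less where a joint would pass 70% of its speed; a pose out of reach is approached as far as the arm can. The fingers move at their own pace and stop on an object; clamp_n is the grip in N (left out, the last holds). Time passes only in rows, so rows that do not move let the fingers close. The tool returns the time, the measured TCP pose, the force, the opening and the grip force at its end. only (a regular expression) keeps the lines of the reply that match it, lines (a string "A,B") keeps lines A to B, and quiet returns only ok. No shift or turn number may pass 1 either way. Input that does not fit is refused with a message, and nothing moves.
- ctrl.get_obs(): the state, without advancing time (a new reading comes with each control period).
- ctrl.get_image(name): name is "scene" or "top"; returns the picture (420x560x3 uint8, red, green, blue); there is no depth.
- ctrl.camera_params(name): a dict with "fx", "fy", "cx", "cy" (pixels), "T" (4x4, takes a point from camera to world coordinates). Camera axes: x right, y down, z forward; pixel columns grow to the right and rows downward; lengths in m; the calibration is good to about 2 mm. A picture is of the moment at which its call begins. camera_params takes no time and is no camera call.
- ctrl.finish_job(): hands the job in; it is judged then, once.
The state is a dict: "t": time; "q": joint angles; "dq": joint speeds; "effort": joint torques, N m; "tool_pos": TCP position; "tool_rot": TCP orientation; "contact_force": force on the tool from outside, world axes, zero at the start; "wrist_torque": the same for the moment, N m; "opening": finger opening in m; "grip_force": force on a finger pad.
Only numpy, scipy, OpenCV 4.12 (cv2) and the standard library are available. Lean on these libraries where they do the work, as an engineer would, in place of code of your own. Each camera call takes 0.05 s, during which the arm holds its last target. There are 200 camera calls.

### The job

The low grey and metal rack nearest you on the bench holds four white sample tubes with push caps. Press the green cap fully down to close that tube, and pull the red cap up to its upper stop so that tube is vented. Leave the blue and yellow caps as they are, and let go of everything.

Things in the scene. Friction and masses are not known exactly. Their poses are not given: they have to be found in the camera images.
- green_cap_top (a point): Top centre of the green ribbed push cap, 28 mm across, 22 mm tall, on an upright white tube. All four caps are alike: this point is 105 mm above the bench when fully down (closed), 117 mm when fully up (vented), hard stops at both; caps cannot come off. A stiff fit keeps a cap wherever it is left; about 7 N slides it. Green starts within 2 mm of fully up.
- red_cap_top (a point): Top centre of the red push cap, same form and heights as the green one; starts within 2 mm of fully down. Grip it by its sides: a closed cap's underside is 83 mm above the bench, below it is only the fixed tube, 24 mm across, down to the rack's top plate at 56 mm.
- blue_cap_top (a point): Top centre of the blue push cap, same form and heights; starts within 2 mm of fully up, stays so. All four tubes stand fixed in one straight row, 60 mm apart, in any colour order, in a low grey and metal rack (256 x 70 mm) fixed to the bench.
- yellow_cap_top (a point): Top centre of the yellow push cap, same form and heights; starts within 2 mm of fully down, stays so. For all four points x runs across the row, y along the row (row within 20 degrees of the robot's y axis), z up.

How it is judged:
At the end, for the whole second after the job is handed in: The green cap is within 4 mm of fully down, the red cap within 4 mm of fully up, and the blue and yellow caps are within 4 mm of where they started (height (world z) of green_cap_top below 0.109 m and height (world z) of red_cap_top above 0.113 m and distance of each of blue_cap_top, yellow_cap_top from where it was at the start of the episode below 0.004 m); the robot touches nothing.
It fails at once if the blue or the yellow cap is moved by more than 4 mm (distance of any of blue_cap_top, yellow_cap_top from where it was at the start of the episode above 0.004 m).
It also fails if it takes over 35 s, if anything falls off the work surface, if the arm or the gripper's body presses on something with over 40 N, if the wrist force passes 120 N, or if a joint passes its speed limit or range.

## Working session

There is one attempt and no reset: what is moved stays moved. The work goes in short steps, Python scripts to look and compute and a tool call to move; the robot and the scene stay as the last step left them, time stands still between calls to the robot, and variables do not carry over. Pictures are saved under pics/ and viewed, at most 10 in all, crops included, and the job is handed in when it is done.

```bash
ls; mkdir -p pics
```

Run:
```python
from station import ctrl
import cv2,numpy as np
for n in("scene","top"):
    cv2.imwrite(f"pics/{n}0.png",ctrl.get_image(n)[:,:,::-1]); p=ctrl.camera_params(n); print(n,p["fx"],p["cx"],p["cy"],np.round(p["T"],3).tolist())
o=ctrl.get_obs();print(o["tool_pos"],o["tool_rot"],ctrl.tcp_to_grasp)
```

```text
pics
station.py
scene 486.8895251189882 277.3079573438681 211.3425000212732 [[-0.576, -0.544, 0.611, 0.001], [-0.818, 0.382, -0.43, 0.55], [0.0, -0.747, -0.665, 0.713], [0.0, 0.0, 0.0, 1.0]]
top 392.7583591480438 282.5992042407375 213.03348250097773 [[0.004, -0.986, 0.169, 0.363], [-1.0, -0.003, 0.005, 0.186], [-0.005, -0.169, -0.986, 1.0], [0.0, 0.0, 0.0, 1.0]]
[ 0.22576688 -0.58218706  0.23016324] [-3.08618893e+00 -5.77250246e-01  1.81069629e-04] 0.0187
```

View pics/scene0.png

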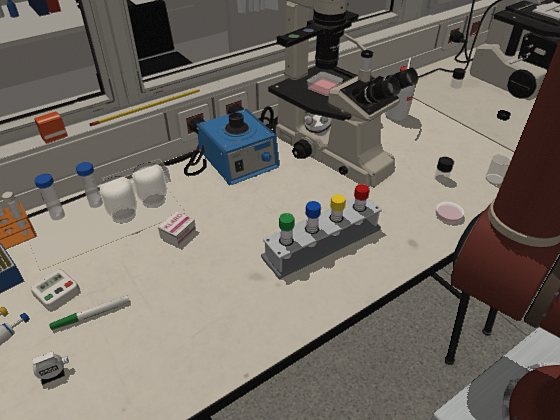

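View pics/top0.png

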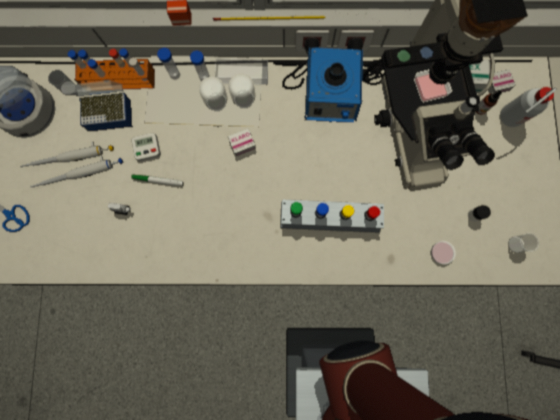

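The scene view shows green at about (287,222), blue (313,210), yellow (338,201) and red (362,192). The top view shows them at (296,209), (322,210), (348,211) and (374,213). Next I triangulate the cap silhouettes.

Create h.py:
```python
from station import ctrl
import cv2,numpy as np
from scipy.spatial.transform import Rotation as R
G={"scene":dict(green=(287,222),blue=(313,210),yellow=(338,201),red=(362,192)),"top":dict(green=(296,209),blue=(322,210),yellow=(348,211),red=(374,213))}
H=dict(green=[(45,85)],blue=[(100,130)],yellow=[(18,35)],red=[(0,10),(170,180)])
def blob(im,c,g,r=22):
    hsv=cv2.cvtColor(im,cv2.COLOR_RGB2HSV)
    m=sum(cv2.inRange(hsv,(a,110,40),(b,255,255)) for a,b in H[c])
    k=np.zeros_like(m);cv2.circle(k,g,r,255,-1);m=m&k
    cs=max(cv2.findContours(m,cv2.RETR_EXTERNAL,cv2.CHAIN_APPROX_NONE)[0],key=cv2.contourArea)
    M=cv2.moments(cs); return (M["m10"]/M["m00"],M["m01"]/M["m00"]),M["m00"],cv2.boundingRect(cs)
def ray(n,uv):
    p=ctrl.camera_params(n);T=np.array(p["T"])
    d=T[:3,:3]@[(uv[0]-p["cx"])/p["fx"],(uv[1]-p["cy"])/p["fy"],1]
    return T[:3,3],d/np.linalg.norm(d)
def tri(rs):
    A=[np.eye(3)-np.outer(d,d) for _,d in rs]
    X=np.linalg.solve(sum(A),sum(a@o for a,(o,_) in zip(A,rs)))
    return X,[np.linalg.norm(a@(X-o)) for a,(o,_) in zip(A,rs)]
def caps():
    im={n:ctrl.get_image(n) for n in G};P={}
    for c in H:
        b={n:blob(im[n],c,G[n][c]) for n in G}
        X,e=tri([ray(n,b[n][0]) for n in G]);P[c]=X
        print(c,"centre",X.round(4),"top z %.4f"%(X[2]+.011),"miss",np.round(e,4),[b[n][1:] for n in G])
    return P
```

Run:
```python
from h import *
P=caps()
v=P["green"]-P["red"];print(v, "row angle deg",np.degrees(np.arctan2(-v[0],v[1])), np.linalg.norm(v[:2])/3)
o=ctrl.get_obs();M=R.from_rotvec(o["tool_rot"]).as_matrix();print(M.round(4))
for n,uv,z in(("top",(402,187),.05),("top",(440,185),.03),("top",(437,155),.3)):
    a,d=ray(n,uv);print(uv,z,(a+d*(z-a[2])/d[2]).round(3))
```

```text
green centre [0.5285 0.1593 0.1039] top z 0.1149 miss [0.0004 0.0004] [(200.0, (279, 213, 15, 18)), (98.0, (291, 202, 11, 13))]
blue centre [0.5264 0.0989 0.1049] top z 0.1159 miss [0.0003 0.0003] [(187.0, (306, 201, 14, 18)), (102.0, (317, 203, 12, 13))]
yellow centre [0.5232 0.0394 0.0954] top z 0.1064 miss [0.0005 0.0005] [(188.5, (330, 194, 16, 17)), (117.0, (341, 205, 13, 14))]
red centre [ 0.5213 -0.0214  0.0941] top z 0.1051 miss [0.0005 0.0005] [(181.5, (354, 184, 15, 17)), (112.0, (367, 206, 13, 13))]
[0.00717312 0.18065332 0.00984597] row angle deg -2.2738223208608868 0.060265224832329156
[[ 9.324e-01  3.614e-01 -3.000e-04]
 [ 3.614e-01 -9.324e-01  1.300e-03]
 [ 2.000e-04 -1.300e-03 -1.000e+00]]
(402, 187) 0.05 [ 0.593 -0.105  0.05 ]
(440, 185) 0.03 [ 0.603 -0.207  0.03 ]
(437, 155) 0.3 [ 0.593 -0.096  0.3  ]
```

Add to h.py:
```python
def go(target,yaw_y=(0.9992,-0.0397)):
    """shift/turn in tool axes to TCP target, tool down, tool y along yaw_y"""
    o=ctrl.get_obs();M=R.from_rotvec(o["tool_rot"]).as_matrix()
    y=np.array([*yaw_y,0]);z=np.array([0,0,-1.]);y/=np.linalg.norm(y)
    D=np.c_[np.cross(y,z),y,z]
    print("d",(M.T@(np.array(target)-o["tool_pos"])).round(4),"rot",R.from_matrix(M.T@D).as_rotvec().round(4))
```

Run:
```python
from h import *
print("eyepiece",tri([ray("top",(447,157)),ray("scene",(375,88))]))
print("eyepiece2",tri([ray("top",(482,157)),ray("scene",(408,75))]))
go((.5213,-.0214,.18)); print(ctrl.get_obs()["q"])
```

```text
eyepiece (array([ 0.61161503, -0.12931674,  0.25039675]), [np.float64(0.008578760390269885), np.float64(0.008578760390269983)])
eyepiece2 (array([ 0.60205584, -0.19800087,  0.26297145]), [np.float64(0.00033121103350354617), np.float64(0.0003312110335034917)])
d [ 0.4783 -0.4162  0.0511] rot [-1.1000e-03 -9.0000e-04 -1.1613e+00]
[-1.31998968e+00  5.31459745e-02  1.61381221e+00 -1.26648041e-06
  1.47599205e+00 -1.18992890e-01]
```

Run:
```python
from h import *
go((.42,-.0174,.20))
```

```text
d [ 0.3853 -0.4565  0.0312] rot [-1.1000e-03 -9.0000e-04 -1.1613e+00]
```

Units first: shifts go in shares of 0.8 m and turns go in shares of 180 degrees. So -0.456 m / 0.8 = -0.57, 0.385 m / 0.8 = 0.4813, -1.161 rad / 3.1416 = -0.3696.

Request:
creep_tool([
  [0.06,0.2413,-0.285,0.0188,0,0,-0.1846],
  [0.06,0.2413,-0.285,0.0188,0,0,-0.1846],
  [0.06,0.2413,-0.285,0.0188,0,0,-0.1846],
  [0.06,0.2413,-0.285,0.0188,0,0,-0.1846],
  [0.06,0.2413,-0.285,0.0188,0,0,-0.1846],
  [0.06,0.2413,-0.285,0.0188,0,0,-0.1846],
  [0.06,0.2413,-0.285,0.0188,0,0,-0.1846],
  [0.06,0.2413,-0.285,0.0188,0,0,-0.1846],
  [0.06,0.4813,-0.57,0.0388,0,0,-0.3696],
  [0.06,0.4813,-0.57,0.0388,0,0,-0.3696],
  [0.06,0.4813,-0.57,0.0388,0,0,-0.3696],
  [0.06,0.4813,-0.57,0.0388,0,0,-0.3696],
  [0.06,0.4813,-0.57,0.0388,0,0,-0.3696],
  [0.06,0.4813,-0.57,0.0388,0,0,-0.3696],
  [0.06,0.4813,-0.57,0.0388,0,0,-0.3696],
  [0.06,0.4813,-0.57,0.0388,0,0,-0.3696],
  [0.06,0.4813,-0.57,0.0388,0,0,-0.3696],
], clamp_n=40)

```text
refused: plan[0]: [0.06, 0.2413, -0.285, 0.0188, 0, 0, -0.1846] is not of type 'number' (schema: type "number"). Nothing was moved.
```

Refused on format, not on reach. It needs one flat list, 7 numbers to a row, no inner brackets.

Request:
creep_tool(plan=[0.06,0.2413,-0.285,0.0188,0,0,-0.1846,0.06,0.2413,-0.285,0.0188,0,0,-0.1846,0.06,0.2413,-0.285,0.0188,0,0,-0.1846,0.06,0.2413,-0.285,0.0188,0,0,-0.1846,0.06,0.2413,-0.285,0.0188,0,0,-0.1846,0.06,0.2413,-0.285,0.0188,0,0,-0.1846,0.06,0.2413,-0.285,0.0188,0,0,-0.1846,0.06,0.2413,-0.285,0.0188,0,0,-0.1846,0.06,0.4813,-0.57,0.0388,0,0,-0.3696,0.06,0.4813,-0.57,0.0388,0,0,-0.3696,0.06,0.4813,-0.57,0.0388,0,0,-0.3696,0.06,0.4813,-0.57,0.0388,0,0,-0.3696,0.06,0.4813,-0.57,0.0388,0,0,-0.3696,0.06,0.4813,-0.57,0.0388,0,0,-0.3696,0.06,0.4813,-0.57,0.0388,0,0,-0.3696,0.06,0.4813,-0.57,0.0388,0,0,-0.3696,0.06,0.4813,-0.57,0.0388,0,0,-0.3696], clamp_n=40)

```text
t: 1.62
tool_pos: [0.4203, -0.0163, 0.2]
tool_rot: [-2.259, -2.182, 0.001]
contact_force: [0.2, -0.8, 0.0]
opening: 0.0602
grip_force: 0.0
```

Run:
```python
from h import *
go((.5213,-.0214,.16)); o=ctrl.get_obs(); print(o["q"],o["contact_force"])
cv2.imwrite("pics/s1.png",ctrl.get_image("scene")[:,:,::-1])
```

```text
d [-0.0015  0.1012  0.04  ] rot [-0.0007 -0.      0.005 ]
[-2.16168621e-01 -4.53149170e-01  2.10012431e+00 -9.22681940e-05
  1.49528838e+00 -1.81477851e-01] [ 0.22843827 -0.76923311  0.03483389]
```

View pics/s1.png

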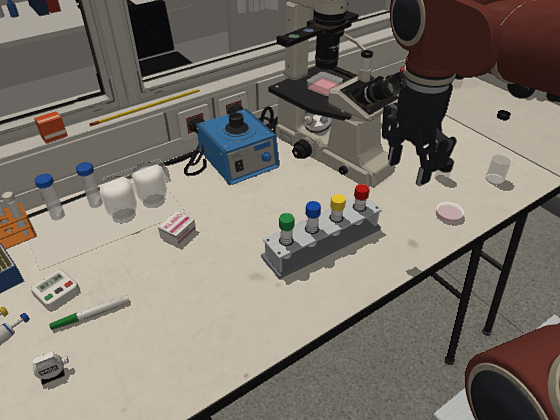

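The arm hovers short of the row with the gripper at (415,130) and clear of the microscope; the wrist sits on its −y side, above the eyepieces. I now move over red.

Scaled: 0.101 m / 0.8 = 0.1263, 0.068 m / 0.8 = 0.085, 0.005 rad / 3.1416 = 0.0016.

Request:
creep_tool(plan=[0.06,0,0.0425,0.0163,0,0,0.0016,0.06,-0.0013,0.085,0.0325,0,0,0.0016,0.06,-0.0019,0.1263,0.05,0,0,0.0016,0.06,-0.0019,0.1263,0.05,0,0,0.0016,0.06,-0.0019,0.1263,0.05,0,0,0.0016])

```text
t: 2.08
tool_pos: [0.5205, -0.0261, 0.1578]
tool_rot: [-2.271, -2.165, 0.006]
contact_force: [-0.3, 0.8, 0.3]
opening: 0.0603
grip_force: 0.0
```

Run:
```python
from h import *
go((.5213,-.0214,.077))
for n in ("top","scene"): cv2.imwrite(f"pics/{n}2.png",cv2.resize(ctrl.get_image(n)[60:280,240:520,::-1],None,fx=2,fy=2))
```

```text
d [0.0047 0.0011 0.0808] rot [-0.0056 -0.0003 -0.0083]
```

View pics/scene2.png

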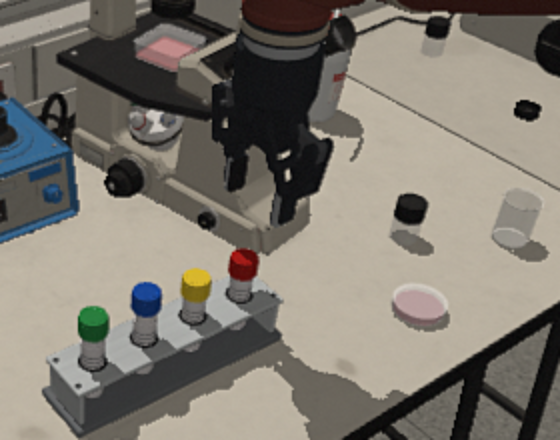

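Crop shows open fingers above and behind the red cap at (243,265), with no contact. I let it settle before taking the descent offset.

Request:
creep_tool(plan=[0.06,0,0,0,0,0,0,0.06,0,0,0,0,0,0,0.06,0,0,0,0,0,0])

```text
t: 2.43
tool_pos: [0.5208, -0.0243, 0.1618]
tool_rot: [2.27, 2.169, 0.002]
contact_force: [-0.4, -0.0, 0.4]
opening: 0.0599
grip_force: 0.0
```

Run:
```python
from h import *
go((.5213,-.0214,.077)); print(ctrl.get_obs()["contact_force"])
```

```text
d [0.0029 0.0001 0.0848] rot [ 0.0027  0.0005 -0.0058]
[-0.42712427 -0.00764295  0.36490074]
```

Scaled: 0.085 m / 0.8 = 0.1063, 0.07 m / 0.8 = 0.0875, -0.005 rad / 3.1416 = -0.0016.

Request:
creep_tool(plan=[0.06,0.0013,0,0.025,0,0,-0.0016,0.06,0.0025,0,0.05,0,0,-0.0016,0.06,0.0038,0,0.0688,0,0,-0.0016,0.06,0.0038,0,0.0875,0,0,-0.0016,0.06,0.0038,0,0.1063,0,0,-0.0016,0.06,0.0038,0,0.1063,0,0,-0.0016,0.06,0.0038,0,0.1063,0,0,-0.0016,0.06,0.0038,0,0.1063,0,0,-0.0016])

```text
t: 3.1
tool_pos: [0.5217, -0.021, 0.0767]
tool_rot: [2.264, 2.176, 0.002]
contact_force: [-0.2, 0.8, 0.0]
opening: 0.0601
grip_force: 0.0
```

Run:
```python
from h import *
go((.5213,-.0214,.077)); print(ctrl.get_obs()["contact_force"])
cv2.imwrite("pics/s3.png",cv2.resize(ctrl.get_image("scene")[60:280,240:520,::-1],None,fx=2,fy=2))
```

```text
d [-0.0004 -0.0004 -0.0003] rot [ 0.0021  0.0003 -0.0002]
[-0.20386682  0.76109784  0.01421956]
```

View pics/s3.png

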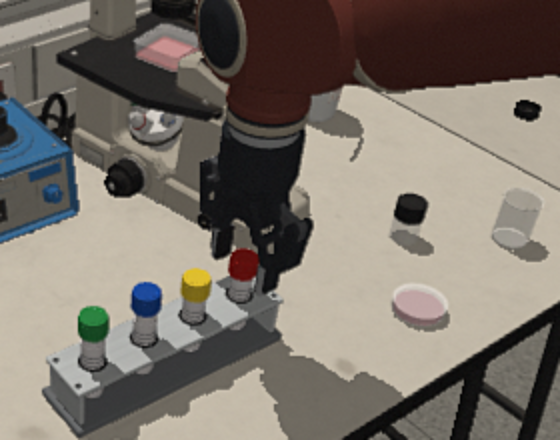

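The red cap at (243,265) stands between the two fingers, at (222,240) and (278,265). I close on it.

Request:
creep_tool(plan=[0.0,0,0,0,0,0,0,0,0,0,0,0,0,0,0,0,0,0,0,0,0,0,0,0,0,0,0,0,0,0,0,0,0,0,0,0,0,0,0,0,0,0,0,0,0,0,0,0,0], clamp_n=40)

```text
t: 3.73
tool_pos: [0.5201, -0.021, 0.0759]
tool_rot: [-2.264, -2.175, 0.004]
contact_force: [-6.2, 1.0, 5.2]
opening: 0.0267
grip_force: 39.1
```

Scaled: -0.014 m / 0.8 = -0.0175, -0.012 m / 0.8 = -0.015.

Request:
creep_tool(plan=[0,0,0,-0.0038,0,0,0,0,0,0,-0.0075,0,0,0,0,0,0,-0.0113,0,0,0,0,0,0,-0.015,0,0,0,0,0,0,-0.0175,0,0,0,0,0,0,-0.0175,0,0,0,0,0,0,-0.0175,0,0,0])

```text
t: 4.32
tool_pos: [0.52, -0.0209, 0.0875]
tool_rot: [-2.264, -2.175, 0.002]
contact_force: [2.9, -2.0, -18.1]
opening: 0.0269
grip_force: 41.8
```

Scaled: -0.09 m / 0.8 = -0.1125, -0.08 m / 0.8 = -0.1.

Request:
creep_tool(plan=[0.06,0,0,0.0025,0,0,0,0.06,0,0,0.0025,0,0,0,0.06,0,0,0.0025,0,0,0,0.06,0,0,0.0025,0,0,0,0.06,0,0,0.0025,0,0,0,0.06,0,0,-0.025,0,0,0,0.06,0,0,-0.0625,0,0,0,0.06,0,0,-0.1,0,0,0,0.06,0,0,-0.1125,0,0,0,0.06,0,0,-0.1125,0,0,0,0.06,0,0,-0.1125,0,0,0])

```text
t: 5.23
tool_pos: [0.5214, -0.021, 0.1797]
tool_rot: [2.265, 2.176, 0.001]
contact_force: [-0.7, -0.2, -0.8]
opening: 0.0602
grip_force: 0.0
```

Run:
```python
from h import *
im=ctrl.get_image("scene")
for c in H:
    b=blob(im,c,G["scene"][c]);print(c,np.round(b[0],1),b[1:])
    # height where scene ray meets cap axis at known (x,y)
    xy=dict(green=(.5285,.1593),blue=(.5264,.0989),yellow=(.5232,.0394),red=(.5213,-.0214))[c]
    a,d=ray("scene",b[0]);t=np.dot(np.array(xy)-a[:2],d[:2])/np.dot(d[:2],d[:2]);print(" top z",(a+t*d)[2]+.011)
go((.5285,.1593,.15))
```

```text
green [286.  221.6] (199.0, (279, 213, 15, 18))
 top z 0.11486622942807755
blue [312.6 209.3] (188.5, (306, 201, 15, 18))
 top z 0.11584096067064252
yellow [337.5 202.2] (188.5, (330, 194, 16, 17))
 top z 0.10636156584268573
red [361.8 187.8] (183.0, (355, 180, 15, 17))
 top z 0.11552222229072383
d [0.1803 0.0009 0.0282] rot [-0.0016 -0.0003 -0.0003]
```

Red is up: about 0.1155 m by image, and an 18 N stop force was felt. Next I shut the fingers and go over green.

Scaled: 0.18 m / 0.8 = 0.225, 0.105 m / 0.8 = 0.1313.

Request:
creep_tool(plan=[0,0.0438,0,0,0,0,0,0,0.0875,0,0.0063,0,0,0,0,0.1313,0.0013,0.0125,0,0,0,0,0.175,0.0013,0.0188,0,0,0,0,0.2063,0.0013,0.025,0,0,0,0,0.225,0.0013,0.035,0,0,0,0,0.225,0.0013,0.035,0,0,0,0,0.225,0.0013,0.035,0,0,0,0,0.225,0.0013,0.035,0,0,0])

```text
t: 6.03
tool_pos: [0.5285, 0.1582, 0.1499]
tool_rot: [-2.265, -2.176, 0.004]
contact_force: [-0.8, 0.7, -0.6]
opening: -0.0003
grip_force: 0.0
```

Run:
```python
from h import *
go((.5285,.1593,.118))
cv2.imwrite("pics/s4.png",cv2.resize(ctrl.get_image("scene")[60:280,200:480,::-1],None,fx=2,fy=2))
```

```text
d [0.0011 0.     0.0319] rot [-0.0024  0.0009 -0.0005]
```

View pics/s4.png

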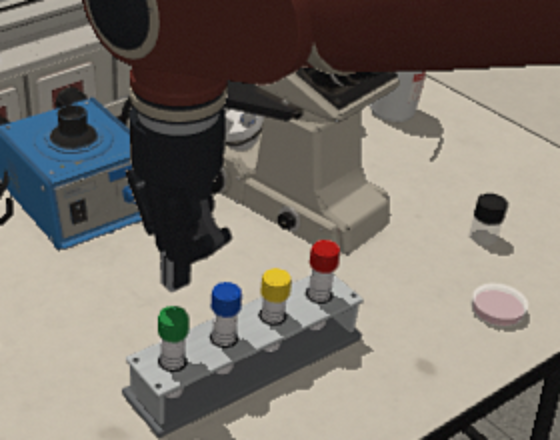

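The shut fingertips at (176,285) are directly above the green cap at (174,318), and red now stands visibly high. I press down in small steps.

Scaled: 0.046 m / 0.8 = 0.0575, 0.045 m / 0.8 = 0.0563.

Request:
creep_tool(plan=[0,0.0013,0,0.0188,0,0,0,0,0.0013,0,0.0375,0,0,0,0,0.0013,0,0.0425,0,0,0,0,0.0013,0,0.0463,0,0,0,0,0.0013,0,0.05,0,0,0,0,0.0013,0,0.0538,0,0,0,0,0.0013,0,0.0563,0,0,0,0,0.0013,0,0.0575,0,0,0,0,0.0013,0,0.0575,0,0,0])

```text
t: 6.83
tool_pos: [0.5295, 0.159, 0.1069]
tool_rot: [2.266, 2.175, -0.001]
contact_force: [-2.6, -0.5, 4.4]
opening: -0.0
grip_force: 1.7
```

Scaled: 0.003 m / 0.8 = 0.0038, 0.002 m / 0.8 = 0.0025.

Request:
creep_tool(plan=[0,0,0,0.0013,0,0,0,0,0,0,0.0025,0,0,0,0,0,0,0.0038,0,0,0,0,0,0,0.0038,0,0,0,0,0,0,0.0038,0,0,0])

```text
t: 7.25
tool_pos: [0.5297, 0.1591, 0.105]
tool_rot: [2.266, 2.175, -0.001]
contact_force: [-6.4, -2.2, 9.5]
opening: 0.0001
grip_force: 5.2
```

Scaled: 0.002 m / 0.8 = 0.0025, 0.001 m / 0.8 = 0.0013.

Request:
creep_tool(plan=[0,0,0,0.0013,0,0,0,0,0,0,0.0025,0,0,0,0,0,0,0.0025,0,0,0,0,0,0,0.0025,0,0,0])

```text
t: 7.58
tool_pos: [0.5298, 0.1591, 0.1049]
tool_rot: [2.266, 2.176, -0.002]
contact_force: [-11.5, -3.2, 19.3]
opening: 0.0001
grip_force: 9.7
```

Request:
creep_tool(plan=[0,0,0,-0.0125,0,0,0,0,0,0,-0.0375,0,0,0,0,0,0,-0.075,0,0,0,0,0,0,-0.1,0,0,0,0,0,0,-0.1,0,0,0,0,0,0,-0.1,0,0,0,0,0,0,-0.1,0,0,0])

```text
t: 8.17
tool_pos: [0.5291, 0.1596, 0.1799]
tool_rot: [-2.266, -2.176, 0.0]
contact_force: [-0.7, -0.6, -1.2]
opening: -0.0001
grip_force: 0.0
```

Run:
```python
from h import *
G["scene"]["green"]=(287,226)
im=ctrl.get_image("scene")
for c,xy in dict(green=(.5285,.1593),blue=(.5264,.0989),yellow=(.5232,.0394),red=(.5213,-.0214)).items():
    b=blob(im,c,G["scene"][c]);a,d=ray("scene",b[0]);t=np.dot(np.array(xy)-a[:2],d[:2])/np.dot(d[:2],d[:2]);print(c,np.round(b[0],1),b[1:]," top z",(a+t*d)[2]+.011)
cv2.imwrite("pics/s5.png",cv2.resize(im[60:280,200:480,::-1],None,fx=2,fy=2))
```

```text
green [286.  225.6] (195.5, (279, 217, 15, 18))  top z 0.10455003579166676
blue [312.6 209.3] (187.5, (306, 201, 14, 18))  top z 0.11580463206775758
yellow [337.5 202.2] (188.5, (330, 194, 16, 17))  top z 0.10636156584268573
red [361.9 187.7] (183.5, (355, 180, 15, 17))  top z 0.11575681303544759
```

View pics/s5.png

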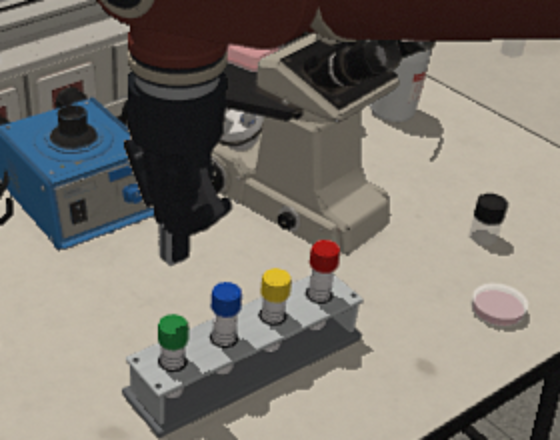

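Green is down (173,332), red is up (324,257), blue and yellow have not moved, and the gripper is clear of everything.

```bash
python3 -c "
from station import ctrl
print(ctrl.finish_job())"
```

```text
the job is handed in; nothing more can be done
None
```

I closed the green cap (top about 0.105 m) and vented the red one (about 0.116 m), left blue and yellow where they were, and handed the job in at about 8 s with the gripper clear; no verdict came back.

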